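Push a drilled panel along the ledge until its end overhangs

ROBOT

A 6-joint arm with a two-finger parallel gripper is mounted at the origin on the work surface. World frame = base frame: x ahead of the robot, y to its left, z up, the work surface at z = 0. Lengths are in m, angles in rad, forces in N, time in s.
With the tool pointing down it reaches from about 0.3 to 0.875 m from the base axis. Payload 6.4 kg.
Tool frame: the origin (TCP) lies midway between the tips of the shut fingers; the grasp point (between the pads) lies 19 mm behind it; z points along the fingers, y is the line along which they close (so a half turn about z gives the same grasp; the last joint's range is limited). The gripper opens to 85 mm and grips with 20 to 120 N. Pads are 22 mm wide; open, the fingers measure 114 mm over their backs; the gripper's body (76 mm by 85 mm) begins 54 mm behind the grasp point. The pads swing forward as they close: fully open they stand 13 mm farther back than shut.
Start: joints at [-1.458, 0.181, 1.607, -0, 1.354, -0.206], TCP at [0.18, -0.546, 0.231] pointing down, gripper open.
Joint ranges: [-2.99, 2.99], [-0.89, 2.07], [0.3, 2.58], [-1.14, 4.28], [0, 2.63], [-3.12, 3.12]. Speed limits (rad/s): [2.57, 2.57, 3.01, 3.14, 3.14, 3.14].

INTERFACE

Orientations are given as a rotation vector (axis times angle).
In Python, from cell import telemetry, cams, env gives the robot as it stands.
- The arm moves only by the tool move_arm, never from a script. Its argument "plan" is a list of rows, each an object of numbers: "x", "y", "z": the shift along the tool's x, y, z in units of 250 mm (1.0 is 250 mm); "twist": the turn about the tool's z in units of 8 degrees (1.0 is 8 degrees). A call has 1 to 8 rows; each row shifts and turns the commanded pose from where the row before left it, along the tool's axes as they then stand; what a row does not reach is not made up. A row lasts 1/10 s, in which the tool goes at most 50 mm and 8.59 degrees, less where a joint would pass 70% of its speed; a pose out of reach is approached as far as the arm can. A call with a number of a shift or a turn outside -1 to 1 is refused whole. A call with a gripper value outside its range is refused whole. "fingers" is the closure, from 0 (fully open) to 1 (shut), set as the call begins (left out, the last holds). The fingers move at their own pace and stop on an object; "squeeze" is the grip in N (left out, the last holds). Time passes only in rows, so rows that do not move let the fingers close. It gives the time, the measured TCP pose, the force, the opening and the grip force at its end, in the units of the state.
- telemetry.sense(): the state, without advancing time (a new reading comes with each control period).
- cams.capture(name): name is "side" or "top"; returns (picture, depth): 400x640x3 uint8, red, green, blue; 400x640 float32, m along the optical axis (not along the pixel's ray), 0 where there is no reading.
- cams.calibration(name): a dict with "intrinsics" (3x3 intrinsics, pixels), "k1" (the pictures are not rectified: a ray, as slopes to the right and down, at radius r is drawn at 1 + k1 r^2 times it, then the intrinsics apply), "xyz" and "rotation" of the camera in the world. Camera axes: x right, y down, z forward; pixel columns grow to the right and rows downward; lengths in m; the calibration is good to about 2 mm. A picture is of the moment at which its call begins. calibration takes no time and is no camera call.
- env.sign_off(): hands the job in; it is judged then, once.
The state is a dict: "t": time; "qpos": joint angles; "joint_vel": joint speeds; "effort": joint torques, N m; "tool_pos": TCP position; "tool_rot": TCP orientation; "force": force on the tool from outside, world axes, zero at the start; "torque": the same for the moment, N m; "width": finger opening in m; "gripper_force": force on a finger pad.
Only numpy, scipy, OpenCV 4.12 (cv2) and the standard library are available. Lean on these libraries where they do the work, as an engineer would, in place of code of your own. Each camera call takes 0.05 s, during which the arm holds its last target. There are 200 camera calls.

TASK

A thin drilled aluminium panel lies loose on the plywood ledge and its end has to stick out so that its edge can be inspected. Push it with the fingertips, without lifting it, so that its long side is snug along the low fence on the ledge's far side and about 4 cm of the panel sticks out past the open end of the ledge (the robot's right-hand end, the one without the upright cheek). It must stay lying flat on the ledge, and the transformer, reel, pedal box and screwdriver stay where they are.

Things in the scene. Friction and masses are not known exactly. Their poses are not given: they have to be found in the camera images.
- ledge: fixed plywood ledge on the table, turned up to 23 degrees either way; origin at the centre of its underside, z up. 150 mm wide (own x), 400 mm long (own y), top surface 60 mm above the table. Open end with a plain edge at own y = -200 mm (robot's right); a cheek rising 22 mm above the surface closes the other end, own y = +200 to +212 mm.
- ledge_end (a point): middle of the upper edge of the ledge's open end (ledge's own x = 0, y = -200 mm, z = 60 mm)
- ledge_fence (a point): foot of the fence's inner face at mid length (ledge's own x = +63 mm, y = 0, z = 60 mm). The fence is a fixed dark wood strip along the whole far long side, 12 mm thick, standing 12 mm above the surface
- panel: loose thin aluminium panel, 0.10 to 0.16 kg, 90 mm (own x) by 130 mm (own y) by 4 mm thick, four holes; origin at the centre of its underside, z up. Starts flat on the ledge, its axes along the ledge's within 8 degrees, far long side 9 to 20 mm short of the fence, leading end 30 to 80 mm inside the open end. Slides on the wood with ordinary friction (about 1 N).
- panel_lead (a point): middle of the panel's leading short edge (panel's own y = -65 mm), at mid thickness; this edge must come to stand about 40 mm past the ledge's open end
- panel_back (a point): middle of the panel's far long edge (panel's own x = +45 mm), at mid thickness; this edge must lie against the fence
- transformer: bystander: small loose transformer on the ledge near the cheek end, 40 x 34 x 34 mm high, dark steel core and copper winding; origin at the centre of its underside
- reel: bystander: reel of solder on the table, standing on one flange, 62 mm diameter, 40 mm high; origin at the centre of its underside
- pedal: bystander: grey pedal box with three knobs on the table, 75 x 115 mm, 50 mm high with knobs; origin at the centre of its underside
- driver: bystander: screwdriver, 170 mm long, lying on the table beyond the ledge; origin under it, its own x along it
Things that resemble listed ones, but are neither listed nor needed, are in the scene too. Of the things shaped like the panel, the aluminium one is meant.

How it is judged:
By the outcome, as a careful person would: the job done as asked, in the order asked, and still so for the second after the job is handed in, with the robot touching nothing.
It also fails if it takes over 64 s, if anything falls off the work surface, if the arm or the gripper's body presses on something with over 40 N, if the wrist force passes 120 N, or if a joint passes its speed limit or range.

## Working session

There is one attempt and no reset: what is moved stays moved. The work goes in short steps, Python scripts to look and compute and a tool call to move; the robot and the scene stay as the last step left them, time stands still between calls to the robot, and variables do not carry over. Pictures are saved under pics/ and viewed, at most 10 in all, crops included, and the job is handed in when it is done.

Besides the shell and the picture viewer there is one more tool, called after "Request:" as a command line: name --argument value ..., lists and objects as JSON in quotes. move_arm: Moves the arm, as the interface text tells. Shifts and turns lie within -1 to 1; 1 stands for 250 mm of shift or 8 degrees of turn. Its arguments: {"type":"object","properties":{"plan":{"type":"array","items":{"type":"object","properties":{"x":{"type":"number"},"y":{"type":"number"},"z":{"type":"number"},"twist":{"type":"number"}}}},"fingers":{"type":"number"},"squeeze":{"type":"number"}},"required":["plan"]}

```bash
ls; mkdir -p pics
cat > h.py <<'E'
import numpy as np, cv2
from cell import telemetry, cams, env
def snap(name,fn=None):
    im,d=cams.capture(name)
    if fn: cv2.imwrite('pics/'+fn,im[:,:,::-1])
    return im,d
def rays(name,uv):
    c=cams.calibration(name);K=np.array(c['intrinsics']);uv=np.atleast_2d(np.float64(uv))
    p=(uv-[K[0,2],K[1,2]])/[K[0,0],K[1,1]]
    q=p.copy()
    for _ in range(20): q=p/(1+c['k1']*(q**2).sum(1,keepdims=True))
    R=np.array(c['rotation']); R=R if R.shape==(3,3) else cv2.Rodrigues(R)[0]
    return np.array(c['xyz']),np.c_[q,np.ones(len(q))]@R.T
def onz(name,uv,z):
    o,r=rays(name,uv); return o+r*((z-o[2])/r[:,2])[:,None]
def pix(name,P):
    c=cams.calibration(name);K=np.array(c['intrinsics'])
    R=np.array(c['rotation']); R=R if R.shape==(3,3) else cv2.Rodrigues(R)[0]
    q=(np.atleast_2d(P)-c['xyz'])@R; q=q[:,:2]/q[:,2:]
    q=q*(1+c['k1']*(q**2).sum(1,keepdims=True))
    return q*[K[0,0],K[1,1]]+[K[0,2],K[1,2]]
E
python3 - <<'E'
from h import *
for n in('top','side'):
    snap(n,n+'0.png'); print(n,cams.calibration(n))
print(telemetry.sense())
E
```

```text
pics
top {'intrinsics': array([[469.68683798,   0.        , 318.18370232],
       [  0.        , 469.68683798, 195.39677845],
       [  0.        ,   0.        ,   1.        ]]), 'k1': -0.0031221568866330513, 'xyz': array([0.2695769 , 0.01263401, 1.41040121]), 'rotation': array([-2.13325476,  2.10981093, -0.22520046])}
side {'intrinsics': array([[450.22165981,   0.        , 318.94858659],
       [  0.        , 450.22165981, 202.27922949],
       [  0.        ,   0.        ,   1.        ]]), 'k1': 0.04123841983274319, 'xyz': array([-0.06223281,  0.68560495,  0.76669702]), 'rotation': array([-0.91312784,  2.37759953, -1.20053751])}
{'t': 0.1, 'qpos': array([-1.45832279e+00,  1.81500128e-01,  1.60791773e+00, -1.70933282e-05,
        1.35376621e+00, -2.06280679e-01]), 'joint_vel': array([-0.00198714, -0.00221403, -0.00221233,  0.00013279,  0.00038187,
       -0.00011684]), 'effort': array([ 5.78044364e-04, -4.45877123e+01, -3.52236307e+01, -3.05594831e-04,
        4.11580782e-03,  2.85843191e-05]), 'tool_pos': array([ 0.18016099, -0.54552609,  0.23045076]), 'tool_rot': array([-3.10020593e+00, -4.98334248e-01, -9.09730496e-05]), 'force': array([-0.2622163 ,  0.09359471, -0.44646634]), 'torque': array([ 0.00852165,  0.00830596, -0.02607267]), 'gripper_force': 0.0, 'width': 0.0854198473859534}
```

View pics/top0.png

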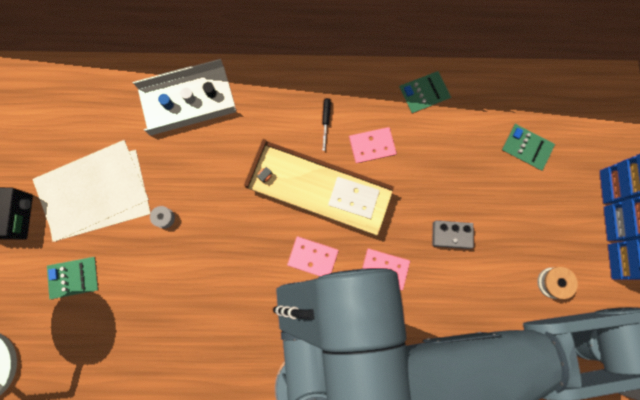

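View pics/side0.png

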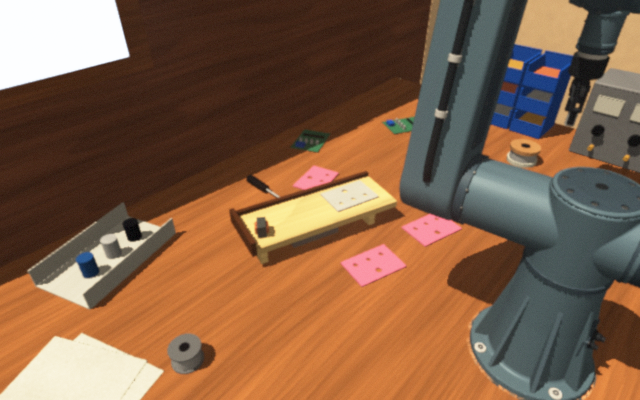

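The top view shows the ledge at about (320,190), with its open end at right (390,210) and its fence on the upper side. The aluminium panel lies on it at (355,197). The transformer is at (265,175), pedal at (453,235), driver at (326,125), and reels at (162,217) and (560,283).
What could be taken for the panel: pink plates at (373,145), (313,257) and (386,267), and the pale aluminium one at (355,197). I choose the pale one on the ledge and check it in a crop.

```bash
cat >> h.py <<'E'
def panel_contour(im,lo=(238,140,330,400)):
    y0,y1,x0,x1=lo
def seg(im,box,kind):
    x0,y0,x1,y1=box
    hsv=cv2.cvtColor(im,cv2.COLOR_RGB2HSV)
    m=(hsv[...,1]<70)&(hsv[...,2]>150) if kind=='panel' else (hsv[...,1]>=70)&(hsv[...,2]>150)&(hsv[...,0]>20)&(hsv[...,0]<35)
    if kind=='both': m=(hsv[...,2]>140)&(((hsv[...,0]>18)&(hsv[...,0]<35))|(hsv[...,1]<70))
    k=np.zeros(m.shape,np.uint8); k[y0:y1,x0:x1]=m[y0:y1,x0:x1]*255
    k=cv2.morphologyEx(k,cv2.MORPH_CLOSE,np.ones((5,5)))
    c=max(cv2.findContours(k,cv2.RETR_EXTERNAL,cv2.CHAIN_APPROX_NONE)[0],key=cv2.contourArea)
    return c[:,0,:]
def rect(name,c,z):
    P=onz(name,c,z); (cx,cy),wh,a=cv2.minAreaRect(np.float32(P[:,:2]*1000))
    return cx,cy,wh,a,cv2.boxPoints(((cx,cy),wh,a))
E
python3 - <<'E'
from h import *
im,d=snap('top')
box=(235,130,410,250)
for k,z in(('panel',.064),('both',.060)):
    c=seg(im,box,k); print(k,rect('top',c,z))
im2=im.copy()
for k,col in(('panel',(255,0,0)),('both',(0,0,255))): cv2.drawContours(im2,[seg(im,box,k)[:,None]],-1,col,1)
crop=cv2.resize(im2[130:250,235:410],None,fx=4,fy=4,interpolation=cv2.INTER_NEAREST)
cv2.imwrite('pics/crop1.png',crop[:,:,::-1])
print(d[197,345],d[175,300])
E
```

```text
panel (538.6026611328125, -104.9149398803711, (131.94924926757812, 91.52251434326172), 72.45317077636719, array([[ 475.08026 , -154.02348 ],
       [ 562.3443  , -181.61617 ],
       [ 602.12506 ,  -55.806396],
       [ 514.861   ,  -28.213715]], dtype=float32))
both (561.0612182617188, -10.48785400390625, (398.1150207519531, 141.06983947753906), 70.37545776367188, array([[ 427.76892, -174.29333],
       [ 560.64453, -221.67236],
       [ 694.3535 ,  153.31763],
       [ 561.4779 ,  200.69666]], dtype=float32))
1.375036 1.3893702
```

View pics/crop1.png

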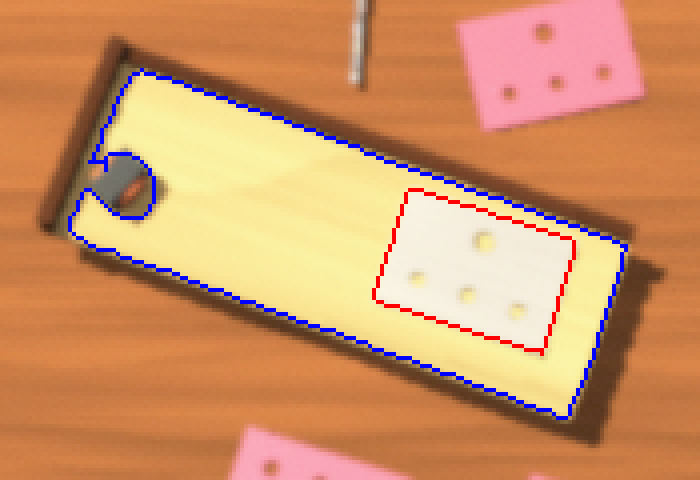

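The crop confirms the drilled aluminium panel on the ledge; red is the panel outline, blue the ledge surface. I fit the lines next and work out the approach.

```bash
cat >> h.py <<'E'
def line(P):
    vx,vy,x,y=cv2.fitLine(np.float32(P),cv2.DIST_HUBER,0,.5,.01).ravel(); return np.array([x,y]),np.array([vx,vy])
def ledge(im):
    c=seg(im,(235,130,410,250),'both'); P=onz('top',c,.06)[:,:2]*1000
    yaw=np.radians(-19.6); C=np.array([561,-10.5])
    for _ in range(3):
        ex=np.array([np.cos(yaw),np.sin(yaw)]); ey=np.array([-ex[1],ex[0]])
        q=(P-C)@np.c_[ex,ey]; 
        f=(q[:,0]>45)&(abs(q[:,1])<160); n=(q[:,0]<-45)&(abs(q[:,1])<150); e=(q[:,1]<-170)&(abs(q[:,0])<45)
        yf,yn,ye=[np.degrees(np.arctan2(-v[0]*np.sign(v[1]),abs(v[1]))) for v in (line(P[f])[1],line(P[n])[1])]+[0]
        xf,xn,yend=np.median(q[f,0]),np.median(q[n,0]),np.median(q[e,1])
        yaw=np.radians((yf+yn)/2)
        C=C+ex*((xf-63+xn+75)/2)+ey*(yend+200)
    print('ledge',C,np.degrees(yaw),'fence/near yaw',yf,yn,'width',xf-xn,'(138)')
    return C,yaw
def inledge(P,C,yaw):
    ex=np.array([np.cos(yaw),np.sin(yaw)]); return (np.atleast_2d(P)[:,:2]-C)@np.c_[ex,[-ex[1],ex[0]]]
def panel(im,C,yaw,box=(235,130,420,250)):
    cx,cy,wh,a,b=rect('top',seg(im,box,'panel'),.064)
    print('panel size',wh,'corners in ledge\n',inledge(b,C,yaw).round(1)); return inledge([cx,cy],C,yaw)[0]
E
python3 - <<'E'
from h import *
im,d=snap('top')
C,yaw=ledge(im); np.save('L.npy',np.r_[C,yaw]); print(panel(im,C,yaw))
s=telemetry.sense(); R=cv2.Rodrigues(s['tool_rot'])[0]
print(np.degrees(np.arctan2(R[1,0],R[0,0])),inledge(s['tool_pos'][:2]*1000,C,yaw))
ex=np.array([np.cos(yaw),np.sin(yaw)]);ey=np.array([-ex[1],ex[0]])
for q in [(-80,-80),(18,40)]:
    w=C+q[0]*ex+q[1]*ey; print(q,w,R[:2,:2].T@(w-s['tool_pos'][:2]*1000)/250)
# transformer height/pos check with side view
print('end',C-200*ey,'fence',C+63*ex, pix('side',np.r_[(C-200*ey)/1000,.06]))
E
```

```text
ledge [567.47345889 -10.05253736] -19.770542 fence/near yaw -20.02366 -19.517426 width 136.36349348182915 (138)
panel size (132.2911376953125, 91.5338363647461) corners in ledge
 [[ -37.8 -167.1]
 [  53.6 -163.2]
 [  48.   -31.1]
 [ -43.4  -34.9]]
[  5.11320814 -99.07077021]
18.266720745335387 [[-183.28806342 -635.04061159]]
(-80, -80) [465.12873995 -58.27658979] [ 1.69340885 -1.49404754]
(18, 40) [597.94261325  21.50108059] [ 2.2979155  -1.63056005]
end [ 499.82262576 -198.26350538] fence [626.75991213 -31.36254827] [[382.15598907 186.3951133 ]]
```

Request:
move_arm --plan '[{"x":0.156,"y":-0.112},{"x":0.156,"y":-0.112},{"x":0.156,"y":-0.112},{"x":0.156,"y":-0.112},{"x":0.156,"y":-0.112},{"x":0.156,"y":-0.112},{"x":0.156,"y":-0.112}]' --fingers 1 --squeeze 20

```text
schema error: expected keys x, y, z, twist
```

Request:
move_arm --plan '[{"x":0.156,"y":-0.112},{"x":0.156,"y":-0.112},{"x":0.156,"y":-0.112},{"x":0.156,"y":-0.112},{"x":0.156,"y":-0.112},{"x":0.156,"y":-0.112},{"x":0.156,"y":-0.112},{}]'

```text
schema error: expected keys x, y, z, twist
```

Request:
move_arm --plan '[{"twist":0.95},{"twist":0.95},{"twist":0.95},{"twist":0.95},{"twist":0.95},{}]'

```text
schema error: expected keys x, y, z, twist
```

```bash
cat >> h.py <<'E'
def where():
    L=np.load('L.npy'); s=telemetry.sense(); R=cv2.Rodrigues(s['tool_rot'])[0]
    print('t',s['t'],'tool in ledge',inledge(s['tool_pos'][:2]*1000,L[:2],L[2]),'z',s['tool_pos'][2]*1000,'yaw rel',np.degrees(np.arctan2(R[1,0],R[0,0])-L[2]),'tilt',R[2,:],'F',s['force'],'w',s['width'])
E
python3 -c "
from h import *
where()"
```

```text
t 0.2 tool in ledge [[-183.28806117 -635.0405955 ]] z 230.70977890549986 yaw rel 38.037263373449235 tilt [ 2.04998306e-04 -1.13274298e-03 -9.99999337e-01] F [-0.18116476 -0.02085845 -0.01583795] w 0.08554104070873406
```

All four keys are required in every row.

Request:
move_arm --plan '[{"x":0.156,"y":-0.112,"z":0,"twist":0},{"x":0.156,"y":-0.112,"z":0,"twist":0},{"x":0.156,"y":-0.112,"z":0,"twist":0},{"x":0.156,"y":-0.112,"z":0,"twist":0},{"x":0.156,"y":-0.112,"z":0,"twist":0},{"x":0.156,"y":-0.112,"z":0,"twist":0},{"x":0.156,"y":-0.112,"z":0,"twist":0}]' --fingers 1 --squeeze 20

```text
t: 0.9
tool_pos: [0.3788, -0.2726, 0.2314]
tool_rot: [3.102, 0.498, 0.0]
force: [0.2, -0.7, -0.1]
width: -0.0001
gripper_force: 0.0
```

Request:
move_arm --plan '[{"x":0.156,"y":-0.112,"z":0,"twist":0},{"x":0.156,"y":-0.112,"z":0,"twist":0},{"x":0.156,"y":-0.112,"z":0,"twist":0},{"x":0.156,"y":-0.112,"z":0,"twist":0},{"x":0.156,"y":-0.112,"z":0,"twist":0},{"x":0.156,"y":-0.112,"z":0,"twist":0},{"x":0.156,"y":-0.112,"z":0,"twist":0},{"x":0,"y":0,"z":0,"twist":0}]'

```text
t: 1.7
tool_pos: [0.5778, 0.0021, 0.2309]
tool_rot: [-3.099, -0.507, -0.001]
force: [0.2, -0.6, -0.3]
width: 0.0
gripper_force: 0.0
```

Request:
move_arm --plan '[{"x":0,"y":0,"z":0,"twist":0.95},{"x":0,"y":0,"z":0,"twist":0.95},{"x":0,"y":0,"z":0,"twist":0.95},{"x":0,"y":0,"z":0,"twist":0.95},{"x":0,"y":0,"z":0,"twist":0.95},{"x":0,"y":0,"z":0,"twist":0}]'

```text
t: 2.3
tool_pos: [0.5755, -0.0032, 0.2311]
tool_rot: [3.095, -0.541, -0.001]
force: [0.1, -0.3, -0.2]
width: 0.0
gripper_force: 0.0
```

```bash
python3 -c "
from h import *
where()"
```

```text
t 2.3 tool in ledge [[5.1955871  9.19846611]] z 231.07383439655953 yaw rel -0.05492181819104353 tilt [-5.10082976e-04  2.67454823e-04 -9.99999834e-01] F [ 0.09812573 -0.26860714 -0.19351658] w 2.2992208075106684e-05
```

Request:
move_arm --plan '[{"x":0,"y":0,"z":0.18,"twist":0},{"x":0,"y":0,"z":0.18,"twist":0},{"x":0,"y":0,"z":0.18,"twist":0},{"x":0,"y":0,"z":0.1,"twist":0},{"x":0,"y":0,"z":0.016,"twist":0},{"x":0,"y":0,"z":0,"twist":0},{"x":0,"y":0,"z":0,"twist":0}]'

```text
t: 3.0
tool_pos: [0.5774, -0.0031, 0.0693]
tool_rot: [3.095, -0.537, 0.005]
force: [0.1, -0.1, 0.3]
width: -0.0
gripper_force: 0.0
```

Run:
```python
from h import *
where(); im,d=snap('side')
cv2.imwrite('pics/side1.png',cv2.resize(im[150:280,220:420],None,fx=4,fy=4,interpolation=cv2.INTER_CUBIC)[:,:,::-1])
```

```text
t 3.0 tool in ledge [[6.95244887 9.8823942 ]] z 69.26420073736526 yaw rel 0.09791717885772122 tilt [ 3.16405236e-03 -4.07213519e-04 -9.99994911e-01] F [ 0.14137274 -0.07694917  0.34265213] w -8.346628066205014e-06
```

View pics/side1.png

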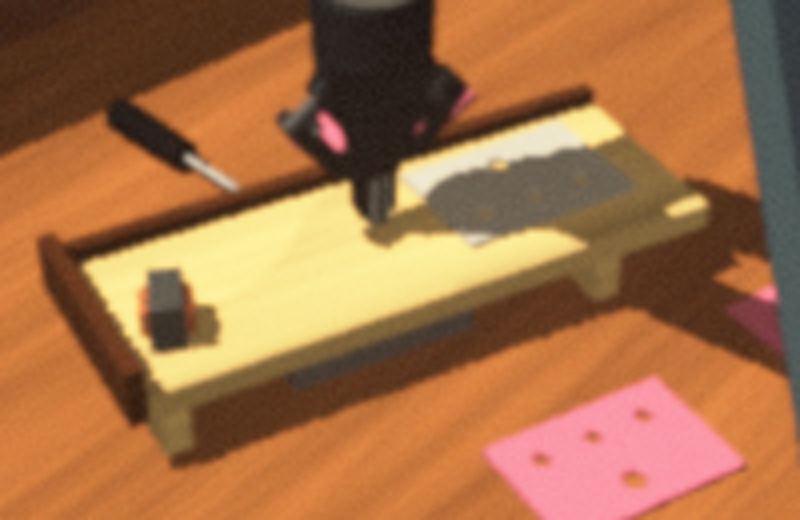

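The side view shows the shut fingertips at crop (375,215) just above the wood, behind the panel's trailing edge at crop (440,205); the transformer at (165,310) is well clear. I go down the last millimetres.

Request:
move_arm --plan '[{"x":0,"y":0,"z":0.016,"twist":0},{"x":0,"y":0,"z":0,"twist":0},{"x":0,"y":0,"z":0,"twist":0}]'

```text
t: 3.35
tool_pos: [0.5761, -0.0027, 0.0638]
tool_rot: [3.095, -0.538, 0.001]
force: [1.1, 0.0, -0.8]
width: 0.0003
gripper_force: 0.0
```

Request:
move_arm --plan '[{"x":0,"y":0,"z":0.006,"twist":0},{"x":0,"y":0,"z":0,"twist":0},{"x":0,"y":0,"z":0,"twist":0}]'

```text
t: 3.65
tool_pos: [0.5758, -0.0026, 0.0617]
tool_rot: [3.095, -0.538, -0.0]
force: [0.7, 0.4, -0.0]
width: -0.0001
gripper_force: 0.0
```

Request:
move_arm --plan '[{"x":0,"y":0.04,"z":0,"twist":0},{"x":0,"y":0.04,"z":0,"twist":0},{"x":0,"y":0.04,"z":0,"twist":0},{"x":0,"y":0.04,"z":0,"twist":0},{"x":0,"y":0.04,"z":0,"twist":0},{"x":0,"y":0.04,"z":0,"twist":0},{"x":0,"y":0,"z":0,"twist":0},{"x":0,"y":0,"z":0,"twist":0}]'

```text
t: 4.45
tool_pos: [0.5555, -0.0595, 0.0618]
tool_rot: [-3.095, 0.54, -0.0]
force: [0.1, -0.1, -0.2]
width: -0.0004
gripper_force: 0.0
```

Run:
```python
from h import *
where(); im,d=snap('top'); L=np.load('L.npy')
cv2.imwrite('pics/top2.png',cv2.resize(im[130:250,235:435],None,fx=4,fy=4,interpolation=cv2.INTER_CUBIC)[:,:,::-1])
```

```text
t 4.45 tool in ledge [[  5.51616008 -50.61002766]] z 61.849230669672735 yaw rel -0.01298960497574758 tilt [ 2.90857499e-05 -3.79090028e-05 -9.99999999e-01] F [ 0.07047499 -0.07365136 -0.24473547] w -0.00042040760767748356
```

View pics/top2.png

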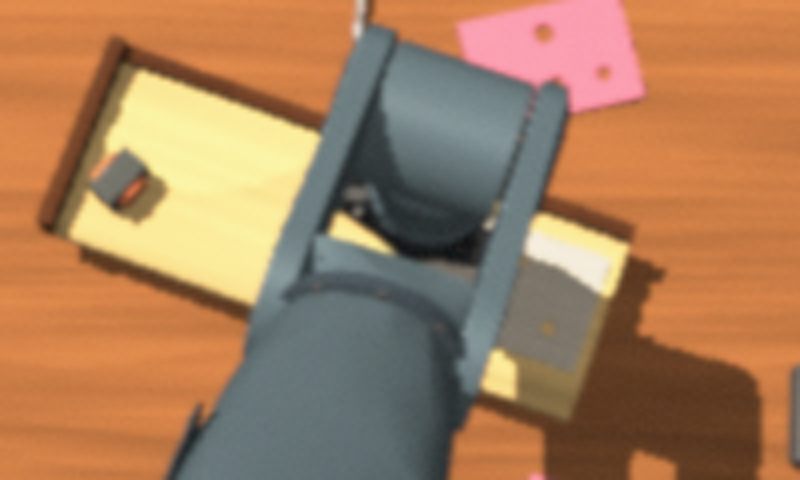

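The panel has moved with the tool; its leading edge is now at crop (608,297)–(577,372), a few mm inside the open end. That matches a tool face about 15 mm ahead of the TCP, so I push 40 mm more.

Request:
move_arm --plan '[{"x":0,"y":0.04,"z":0,"twist":0},{"x":0,"y":0.04,"z":0,"twist":0},{"x":0,"y":0.04,"z":0,"twist":0},{"x":0,"y":0.04,"z":0,"twist":0},{"x":0,"y":0,"z":0,"twist":0},{"x":0,"y":0,"z":0,"twist":0}]'

```text
t: 5.1
tool_pos: [0.5419, -0.0974, 0.0618]
tool_rot: [3.095, -0.54, -0.0]
force: [-0.2, -0.3, 0.2]
width: 0.0001
gripper_force: 0.0
```

Request:
move_arm --plan '[{"x":0,"y":-0.08,"z":0,"twist":0},{"x":0,"y":0,"z":-0.1,"twist":0},{"x":0,"y":0,"z":-0.1,"twist":0},{"x":-0.2,"y":-0.0,"z":0,"twist":0},{"x":-0.2,"y":0,"z":0,"twist":0},{"x":-0.2,"y":0,"z":0,"twist":0},{"x":0,"y":0,"z":0,"twist":0}]'

```text
t: 5.8
tool_pos: [0.3994, -0.0235, 0.1089]
tool_rot: [-3.094, 0.535, 0.015]
force: [1.0, -1.3, 0.3]
width: -0.0002
gripper_force: 0.0
```

Run:
```python
from h import *
where(); im,d=snap('top'); L=np.load('L.npy'); print(panel(im,L[:2],L[2]))
m=cv2.drawContours(im.copy(),[seg(im,(235,130,420,250),'panel')[:,None]],-1,(255,0,0),1)
cv2.imwrite('pics/top3.png',cv2.resize(m[130:250,235:435],None,fx=4,fy=4,interpolation=cv2.INTER_NEAREST)[:,:,::-1])
```

```text
t 5.8 tool in ledge [[-153.58584162  -69.46311282]] z 108.87728280890096 yaw rel 0.13424990390306427 tilt [-9.52282374e-03 -1.79029003e-04 -9.99954641e-01] F [ 1.02984103 -1.34048526  0.30868087] w -0.0001821889043288856
panel size (132.48780822753906, 93.03031921386719) corners in ledge
 [[ -44.3 -230.7]
 [  48.7 -231.6]
 [  50.1  -99.2]
 [ -42.9  -98.2]]
[   2.87855345 -164.90683176]
```

View pics/top3.png

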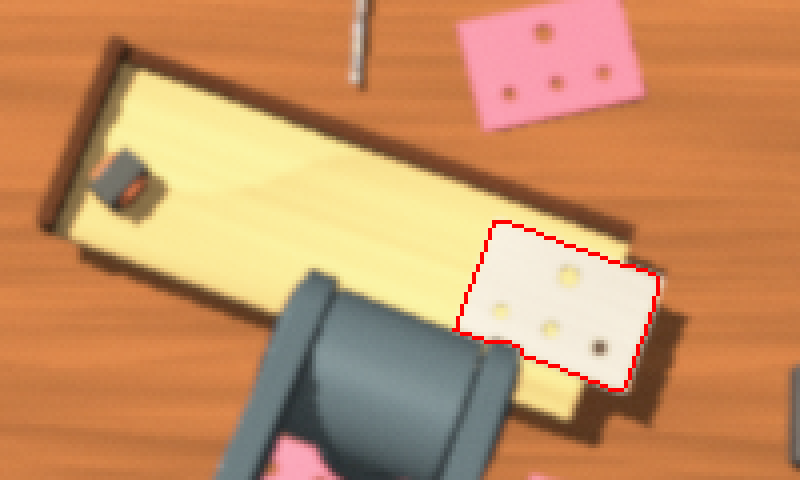

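The panel lies flat, now sticking out about 30 mm at crop (660,280)–(628,390), still about 14 mm from the fence. Next I go round to the near side and push it to the fence.

Request:
move_arm --plan '[{"x":0,"y":0.19,"z":0,"twist":0},{"x":0,"y":0.19,"z":0,"twist":0},{"x":0.15,"y":0,"z":0,"twist":0},{"x":0.15,"y":0,"z":0,"twist":0},{"x":0,"y":0,"z":0.1,"twist":0},{"x":0,"y":0,"z":0.08,"twist":0},{"x":0,"y":0,"z":0,"twist":0},{"x":0,"y":0,"z":0,"twist":0}]'

```text
t: 6.65
tool_pos: [0.4468, -0.1424, 0.0669]
tool_rot: [-3.095, 0.538, 0.0]
force: [0.0, 0.4, -0.5]
width: 0.0003
gripper_force: 0.0
```

```bash
python3 -c "
from h import *
where()"
```

```text
t 6.65 tool in ledge [[ -68.76445431 -165.37114183]] z 66.93831267151579 yaw rel 0.03933212198942348 tilt [-2.43712550e-04 -4.51672388e-05 -9.99999969e-01] F [ 0.01474485  0.36276666 -0.47145206] w 0.00027809136605533123
```

Request:
move_arm --plan '[{"x":0,"y":0,"z":0.02,"twist":0},{"x":0,"y":0,"z":0,"twist":0},{"x":0.03,"y":0,"z":0,"twist":0},{"x":0.03,"y":0,"z":0,"twist":0},{"x":0.03,"y":0,"z":0,"twist":0},{"x":0.01,"y":0,"z":0,"twist":0},{"x":0,"y":0,"z":0,"twist":0},{"x":0,"y":0,"z":0,"twist":0}]'

```text
t: 7.45
tool_pos: [0.4703, -0.1508, 0.0622]
tool_rot: [3.095, -0.538, 0.002]
force: [-0.3, 0.4, 3.7]
width: -0.0
gripper_force: 1.5
```

Request:
move_arm --plan '[{"x":0.008,"y":0,"z":0,"twist":0},{"x":0,"y":0,"z":0,"twist":0},{"x":0,"y":0,"z":0,"twist":0}]'

```text
t: 7.75
tool_pos: [0.4707, -0.151, 0.062]
tool_rot: [-3.095, 0.538, 0.004]
force: [-5.5, 0.6, 9.8]
width: -0.0001
gripper_force: 5.5
```

Request:
move_arm --plan '[{"x":0.008,"y":0,"z":0,"twist":0},{"x":0,"y":0,"z":0,"twist":0},{"x":0,"y":0,"z":0,"twist":0}]'

```text
t: 8.05
tool_pos: [0.4723, -0.1514, 0.062]
tool_rot: [-3.095, 0.538, 0.005]
force: [-8.1, 1.7, 10.6]
width: -0.0001
gripper_force: 6.4
```

Run:
```python
from h import *
where()
```

```text
t 8.05 tool in ledge [[ -41.76576056 -165.21679478]] z 61.961473652922315 yaw rel 0.055181687953942425 tilt [-2.97262370e-03  2.68111611e-05 -9.99995581e-01] F [-8.06513925  1.72926611 10.59620073] w -9.233992621659367e-05
```

Run:
```python
from h import *
im,d=snap('side')
a=cv2.resize(im[165:235,300:420],None,fx=4,fy=4,interpolation=cv2.INTER_CUBIC)
im,d=snap('top')
b=cv2.resize(im[160:240,320:420],None,fx=3.8,fy=3.5,interpolation=cv2.INTER_CUBIC)
h=np.zeros((560,480,3),np.uint8); h[:280]=a; h[280:,:380]=b
cv2.imwrite('pics/push.png',h[:,:,::-1])
```

```text
(no output)
```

View pics/push.png

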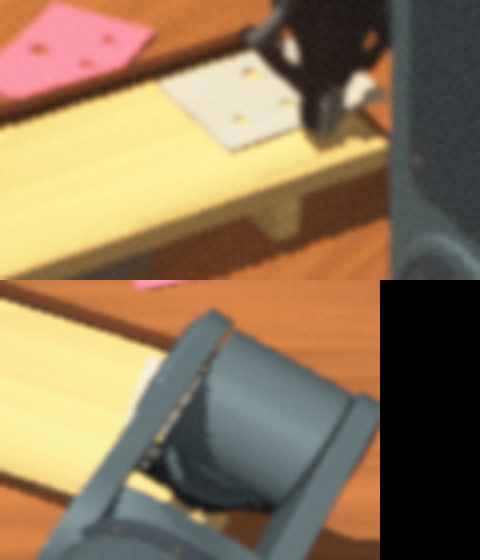

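The side crop shows the fingertip against the panel's near edge at (320,130) and the panel's far corner (165,85) close to the fence. I withdraw and measure.

Request:
move_arm --plan '[{"x":-0.06,"y":0,"z":0,"twist":0},{"x":0,"y":0,"z":-0.16,"twist":0},{"x":-0.2,"y":0,"z":0,"twist":0},{"x":-0.2,"y":0,"z":0,"twist":0},{"x":-0.2,"y":0,"z":0,"twist":0},{"x":0,"y":0,"z":0,"twist":0}]'

```text
t: 8.75
tool_pos: [0.3115, -0.0915, 0.0992]
tool_rot: [-3.092, 0.538, 0.009]
force: [-0.3, 0.3, -0.5]
width: -0.0002
gripper_force: 0.0
```

```bash
cat >> h.py <<'E'
def check(fn=None):
    where(); im,d=snap('top'); L=np.load('L.npy'); c=panel(im,L[:2],L[2]); print(c)
    # lines of the panel contour in the ledge frame
    q=inledge(onz('top',seg(im,(235,130,430,260),'panel'),.064)*1000,L[:2],L[2])-c
    for n,m,ax in(('far',(q[:,0]>38)&(abs(q[:,1])<50),0),('near',(q[:,0]<-38)&(abs(q[:,1])<50),0),('lead',(q[:,1]<-58)&(abs(q[:,0])<35),1),('trail',(q[:,1]>58)&(abs(q[:,0])<35),1)):
        if m.sum()>5: p,v=line(q[m]+c); print(n,np.median(q[m][:,ax])+c[ax],np.degrees(np.arctan(v[ax]/v[1-ax])))
    if fn: cv2.imwrite('pics/'+fn,cv2.resize(im[150:240,330:430],None,fx=6,fy=6,interpolation=cv2.INTER_CUBIC)[:,:,::-1])
E
python3 -c "
from h import *
check('top5.png')"
```

```text
t 8.75 tool in ledge [[-213.31135802 -163.20511988]] z 99.17898456060813 yaw rel 0.0453497387479479 tilt [-0.00592591 -0.00178175 -0.99998085] F [-0.28061632  0.28646829 -0.49847175] w -0.00018411517646625057
panel size (132.2851104736328, 91.19383239746094) corners in ledge
 [[ -32.  -230.9]
 [  59.2 -229. ]
 [  56.4  -96.7]
 [ -34.8  -98.7]]
[  12.21645    -163.82417196]
far 56.339197883136556 -0.79639065
near -32.02671473187308 -1.5840206
lead -228.36250420769832 2.3957014
trail -98.88597074716324 1.2001964
```

View pics/top5.png

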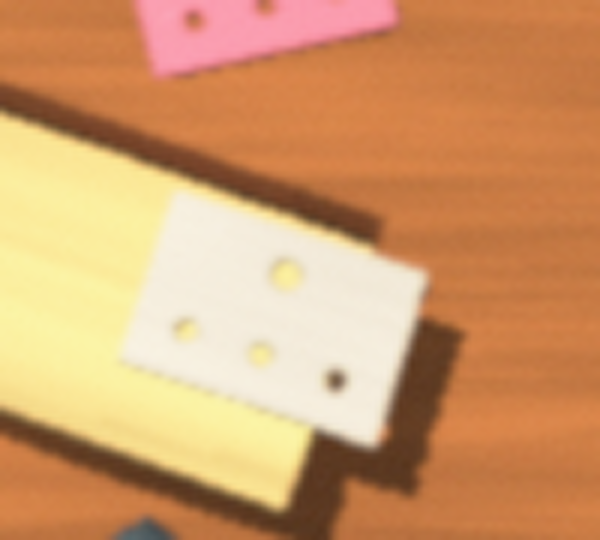

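The panel's far edge is still about 5 mm short of the fence, since the tip rubbed the wood, and it sticks out about 32 mm. I push the trailing end a bit more, then the side again with the tip slightly higher.

Request:
move_arm --plan '[{"x":0,"y":-0.18,"z":-0.05,"twist":0},{"x":0,"y":-0.19,"z":0,"twist":0},{"x":0.19,"y":0,"z":0,"twist":0},{"x":0.19,"y":0,"z":0,"twist":0},{"x":0.19,"y":0,"z":0,"twist":0},{"x":0.19,"y":0,"z":0,"twist":0},{"x":0.15,"y":0,"z":0,"twist":0},{"x":0,"y":0,"z":0,"twist":0}]'

```text
t: 9.6
tool_pos: [0.5688, -0.0882, 0.1137]
tool_rot: [3.094, -0.54, 0.006]
force: [0.5, 0.2, -1.0]
width: -0.0001
gripper_force: 0.0
```

Request:
move_arm --plan '[{"x":0,"y":0,"z":0.1,"twist":0},{"x":0,"y":0,"z":0,"twist":0},{"x":0,"y":0,"z":0,"twist":0},{"x":0,"y":0,"z":0,"twist":0}]'

```text
t: 10.0
tool_pos: [0.564, -0.0859, 0.0901]
tool_rot: [3.095, -0.538, 0.002]
force: [-0.4, -0.2, 0.9]
width: -0.0003
gripper_force: 0.0
```

Run:
```python
from h import *
where()
```

```text
t 10.0 tool in ledge [[ 22.35450898 -72.56832256]] z 90.11765521775341 yaw rel 0.04284259386332737 tilt [ 1.04123230e-03 -4.41066365e-05 -9.99999457e-01] F [-0.37772891 -0.20671138  0.92803637] w -0.00025038392788338814
```

Request:
move_arm --plan '[{"x":-0.02,"y":0,"z":0.09,"twist":0},{"x":0,"y":0,"z":0.022,"twist":0},{"x":0,"y":0,"z":0,"twist":0},{"x":0,"y":0,"z":0,"twist":0},{"x":0,"y":0,"z":0,"twist":0}]'

```text
t: 10.5
tool_pos: [0.5597, -0.0845, 0.0624]
tool_rot: [3.095, -0.538, 0.003]
force: [-0.3, -0.2, -0.0]
width: -0.0002
gripper_force: 0.0
```

Request:
move_arm --plan '[{"x":0,"y":0.04,"z":0,"twist":0},{"x":0,"y":0.03,"z":0,"twist":0},{"x":0,"y":0.03,"z":0,"twist":0},{"x":0,"y":0,"z":0,"twist":0},{"x":0,"y":0,"z":0,"twist":0},{"x":0,"y":0,"z":0,"twist":0}]'

```text
t: 11.1
tool_pos: [0.5503, -0.1077, 0.0612]
tool_rot: [-3.095, 0.539, 0.0]
force: [-0.5, -0.7, -0.3]
width: -0.0001
gripper_force: 0.0
```

Run:
```python
from h import *
where()
```

```text
t 11.1 tool in ledge [[ 16.86297151 -97.7384844 ]] z 61.20990783818041 yaw rel 0.027407429236117088 tilt [-2.31298586e-04 -2.74095619e-05 -9.99999973e-01] F [-0.54999384 -0.65714939 -0.26860775] w -5.4230100222806475e-05
```

Request:
move_arm --plan '[{"x":0,"y":-0.08,"z":0,"twist":0},{"x":0,"y":0,"z":-0.1,"twist":0},{"x":0,"y":0,"z":-0.1,"twist":0},{"x":-0.19,"y":0,"z":0,"twist":0},{"x":-0.19,"y":0,"z":0,"twist":0},{"x":-0.19,"y":0,"z":0,"twist":0},{"x":-0.19,"y":0,"z":0,"twist":0},{"x":-0.1,"y":0.1,"z":0,"twist":0}]'

```text
t: 11.9
tool_pos: [0.343, -0.0368, 0.1102]
tool_rot: [-3.095, 0.532, 0.004]
force: [0.7, 0.1, 0.4]
width: -0.0004
gripper_force: 0.0
```

Request:
move_arm --plan '[{"x":0,"y":0.1,"z":0,"twist":0},{"x":0,"y":0.15,"z":0,"twist":0},{"x":0,"y":0,"z":0,"twist":-1},{"x":0,"y":0,"z":0,"twist":-1},{"x":0,"y":0,"z":0,"twist":-1},{"x":0,"y":0,"z":0,"twist":-1},{"x":0,"y":0,"z":0,"twist":-1},{"x":0,"y":0,"z":0,"twist":-1}]'

```text
t: 12.7
tool_pos: [0.3253, -0.0985, 0.1114]
tool_rot: [3.044, 0.776, 0.0]
force: [-0.0, 0.9, -0.2]
width: -0.0002
gripper_force: 0.0
```

Request:
move_arm --plan '[{"x":0,"y":0,"z":0,"twist":-1},{"x":0,"y":0,"z":0,"twist":-1},{"x":0,"y":0,"z":0,"twist":-1},{"x":0,"y":0,"z":0,"twist":-1},{"x":0,"y":0,"z":0,"twist":-1},{"x":0,"y":0,"z":0,"twist":-0.25},{"x":0,"y":0,"z":0,"twist":0},{"x":0,"y":0,"z":0,"twist":0}]'

```text
t: 13.5
tool_pos: [0.3253, -0.0986, 0.1113]
tool_rot: [2.57, 1.807, 0.0]
force: [-0.4, -0.9, 0.1]
width: -0.0001
gripper_force: 0.0
```

Run:
```python
from h import *
check()
```

```text
t 13.5 tool in ledge [[-197.99722226 -165.21047759]] z 111.33172737970133 yaw rel 89.98720604270568 tilt [-5.12539892e-05  1.42938090e-04 -9.99999988e-01] F [-0.4173731  -0.85976239  0.11601036] w -0.00013952274892167982
panel size (132.91412353515625, 91.60424041748047) corners in ledge
 [[ -35.2 -238.4]
 [  56.4 -238.5]
 [  56.5 -105.5]
 [ -35.1 -105.5]]
[  10.62624474 -171.97685881]
far 54.723093325985694 0.6091479
near -33.822612174115456 0.31827062
lead -236.60086787046234 0.21902122
trail -107.10464220826184 1.3960779
```

Request:
move_arm --plan '[{"x":-0.02,"y":0.18,"z":0,"twist":0},{"x":0,"y":0.18,"z":0,"twist":0},{"x":0,"y":0.18,"z":0,"twist":0},{"x":0,"y":0,"z":0.1,"twist":0},{"x":0,"y":0,"z":0.09,"twist":0},{"x":0,"y":0,"z":0,"twist":0},{"x":0,"y":0,"z":0,"twist":0},{"x":0,"y":0,"z":0,"twist":0}]'

```text
t: 14.35
tool_pos: [0.4509, -0.1491, 0.0647]
tool_rot: [2.569, 1.807, 0.001]
force: [0.7, -0.0, -0.6]
width: 0.0002
gripper_force: 0.0
```

Run:
```python
from h import *
where()
```

```text
t 14.35 tool in ledge [[ -62.71504356 -170.29433347]] z 64.70675352778926 yaw rel 90.02076497153625 tilt [-1.64572147e-04  8.52216120e-04 -9.99999623e-01] F [ 0.6583555  -0.04901554 -0.64829938] w 0.00019581550292976636
```

Request:
move_arm --plan '[{"x":0,"y":0,"z":0.012,"twist":0},{"x":0,"y":0,"z":0,"twist":0},{"x":0,"y":0,"z":0,"twist":0},{"x":0,"y":0,"z":0,"twist":0}]'

```text
t: 14.75
tool_pos: [0.4507, -0.149, 0.0611]
tool_rot: [2.569, 1.808, 0.0]
force: [-0.5, 0.3, -0.1]
width: 0.0003
gripper_force: 0.0
```

Request:
move_arm --plan '[{"x":0,"y":0.03,"z":0,"twist":0},{"x":0,"y":0.03,"z":0,"twist":0},{"x":0,"y":0.02,"z":0,"twist":0},{"x":0,"y":0,"z":0,"twist":0},{"x":0,"y":0,"z":0,"twist":0},{"x":0,"y":0,"z":0,"twist":0}]'

```text
t: 15.35
tool_pos: [0.4692, -0.1555, 0.0606]
tool_rot: [-2.569, -1.808, 0.0]
force: [-0.2, 0.3, 0.1]
width: -0.0
gripper_force: 0.0
```

Run:
```python
from h import *
where()
```

```text
t 15.35 tool in ledge [[ -43.30537056 -170.115756  ]] z 60.5937948417889 yaw rel 90.03957966210773 tilt [ 1.66687866e-04 -6.07975314e-04 -9.99999801e-01] F [-0.16158234  0.3128879   0.13893148] w -4.390365373965436e-05
```

Request:
move_arm --plan '[{"x":0,"y":0.02,"z":0,"twist":0},{"x":0,"y":0,"z":0,"twist":0},{"x":0,"y":0,"z":0,"twist":0}]'

```text
t: 15.65
tool_pos: [0.4743, -0.1575, 0.0608]
tool_rot: [2.569, 1.808, 0.0]
force: [-0.0, 0.3, -0.2]
width: 0.0001
gripper_force: 0.0
```

Request:
move_arm --plan '[{"x":0,"y":0.006,"z":0,"twist":0},{"x":0,"y":0,"z":0,"twist":0},{"x":0,"y":0,"z":0,"twist":0}]'

```text
t: 15.95
tool_pos: [0.4755, -0.1579, 0.0608]
tool_rot: [-2.569, -1.808, 0.0]
force: [-0.4, 0.3, 0.3]
width: -0.0002
gripper_force: 0.1
```

Request:
move_arm --plan '[{"x":0,"y":0.006,"z":0,"twist":0},{"x":0,"y":0,"z":0,"twist":0},{"x":0,"y":0,"z":0,"twist":0}]'

```text
t: 16.25
tool_pos: [0.477, -0.1584, 0.0608]
tool_rot: [2.569, 1.808, 0.0]
force: [-0.3, 0.2, -0.2]
width: -0.0001
gripper_force: 0.2
```

Request:
move_arm --plan '[{"x":0,"y":0.006,"z":0,"twist":0},{"x":0,"y":0,"z":0,"twist":0},{"x":0,"y":0,"z":0,"twist":0}]'

```text
t: 16.55
tool_pos: [0.4785, -0.159, 0.0608]
tool_rot: [2.569, 1.808, 0.0]
force: [0.0, 0.0, 0.3]
width: -0.0001
gripper_force: 0.1
```

Request:
move_arm --plan '[{"x":0,"y":0.006,"z":0,"twist":0},{"x":0,"y":0,"z":0,"twist":0},{"x":0,"y":0,"z":0,"twist":0}]'

```text
t: 16.85
tool_pos: [0.4793, -0.1592, 0.0606]
tool_rot: [-2.568, -1.807, 0.001]
force: [-4.3, 1.1, 3.5]
width: 0.0001
gripper_force: 2.1
```

Run:
```python
from h import *
where()
```

```text
t 16.85 tool in ledge [[ -32.55064077 -170.15554636]] z 60.64616134921162 yaw rel 90.0432915306539 tilt [ 1.25113135e-04 -1.27566674e-03 -9.99999179e-01] F [-4.29272925  1.08434677  3.48083348] w 7.460514739558301e-05
```

The force rises at the fence. I give one small seating push, then back off and check.

Request:
move_arm --plan '[{"x":0,"y":0.004,"z":0,"twist":0},{"x":0,"y":0,"z":0,"twist":0},{"x":0,"y":0,"z":0,"twist":0}]'

```text
t: 17.15
tool_pos: [0.4794, -0.1592, 0.0606]
tool_rot: [-2.567, -1.807, 0.003]
force: [-8.2, 2.3, 6.3]
width: 0.0001
gripper_force: 4.0
```

Request:
move_arm --plan '[{"x":0,"y":-0.06,"z":0,"twist":0},{"x":0,"y":0,"z":0,"twist":0},{"x":0,"y":0,"z":-0.16,"twist":0},{"x":0,"y":-0.2,"z":0,"twist":0},{"x":0,"y":-0.2,"z":0,"twist":0},{"x":0,"y":-0.2,"z":0,"twist":0},{"x":0,"y":0,"z":0,"twist":0}]'

```text
t: 17.85
tool_pos: [0.3197, -0.1001, 0.0988]
tool_rot: [-2.566, -1.805, 0.002]
force: [0.3, -0.8, 0.4]
width: 0.0
gripper_force: 0.0
```

```bash
python3 -c "
from h import *
check('top6.png')
L=np.load('L.npy'); im,_=snap('top'); ledge(im)"
```

```text
t 17.85 tool in ledge [[-202.70905604 -168.50510354]] z 98.77691576297457 yaw rel 90.03506972348485 tilt [ 0.00140325 -0.00454815 -0.99998867] F [ 0.27088782 -0.75259897  0.37226535] w 2.8343720672798225e-05
panel size (132.88758850097656, 92.49549865722656) corners in ledge
 [[ -27.1 -238.5]
 [  65.4 -238.4]
 [  65.2 -105.5]
 [ -27.3 -105.7]]
[  19.04393019 -172.00950252]
far 63.2715011311123 1.1631172
near -25.796420234576555 -0.29301938
lead -236.63003404427914 0.94204706
trail -107.02579837746715 1.0424232
ledge [555.85466452 -44.39912114] -19.541742 fence/near yaw -19.357988 -19.725502 width 136.94789409375124 (138)
```

View pics/top6.png

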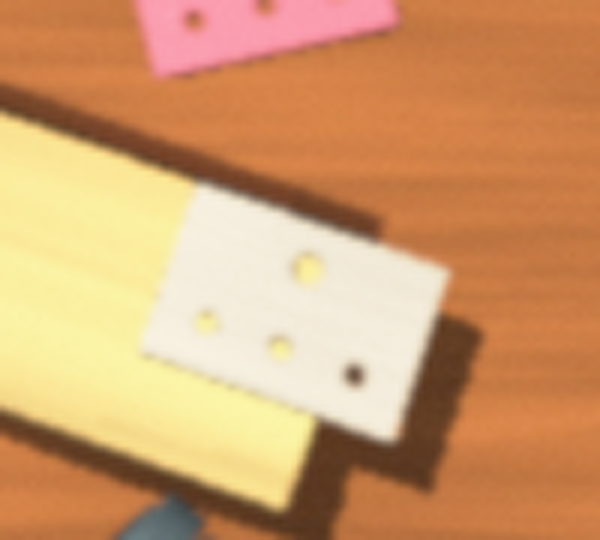

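The panel lies against the fence with no wood visible between them, and sticks out from crop (318,425) to (398,442). I check the overhang with subpixel edge profiles.

```bash
cat >> h.py <<'E'
def edge(im,xs,y0,y1,z,along=1):
    L=np.load('L.npy');C,yaw=L[:2],L[2]; ex=np.array([np.cos(yaw),np.sin(yaw)]);ey=np.array([-ex[1],ex[0]])
    t=np.linspace(y0,y1,300); out=[]
    g=cv2.cvtColor(im,cv2.COLOR_RGB2HSV)[...,2]*0.+im[...,1]
    for x in xs:
        q=C+(x*ex+np.outer(t,ey) if along else x*ey+np.outer(t,ex))
        p=np.float32(pix('top',np.c_[q/1000,np.full(300,z)]))
        v=cv2.remap(np.float32(g),p[:,:1],p[:,1:],cv2.INTER_LINEAR).ravel()
        h=(np.median(v[:60])+np.median(v[-60:]))/2; s=np.flatnonzero((v[:-1]-h)*(v[1:]-h)<=0); out.append(t[s[len(s)//2]] if len(s) else np.nan)
    return np.array(out)
E
python3 - <<'E'
from h import *
im,_=snap('top')
print('end',edge(im,range(-66,-38,5),-185,-213,.06).round(1))
print('lead',edge(im,range(-15,56,10),-225,-252,.064).round(1))
print('trail',edge(im,range(-15,56,10),-95,-120,.064).round(1))
print('near',edge(im,range(-190,-115,15),-45,-12,.064,0).round(1))
print('far',edge(im,range(-190,-115,15),50,74,.064,0).round(1),'fence foot',edge(im,range(-80,120,40),50,74,.06,0).round(1))
s,_=snap('side'); print(telemetry.sense()['t'])
E
```

```text
end [-199.9 -200.3 -200.6 -200.5 -200.5 -200.5]
lead [-238.8 -238.5 -238.5 -238.2 -238.2 -238.  -237.7 -237.6]
trail [-103.  -106.5 -111.2 -102.9 -107.9 -107.3 -109.8 -109.7]
near [-31.1 -31.  -31.  -31.5 -32.1]
far [64.3 64.2 63.8 64.1 64. ] fence foot [63.5 63.5 62.8 62.2 62.8]
18.05
```

The overhang is about 38 mm and the panel is seated at the fence. I nudge it 2 mm more from the trailing end.

Request:
move_arm --plan '[{"x":0,"y":0,"z":-0.05,"twist":1},{"x":0,"y":0,"z":0,"twist":1},{"x":0,"y":0,"z":0,"twist":1},{"x":0,"y":0,"z":0,"twist":1},{"x":0,"y":0,"z":0,"twist":1},{"x":0,"y":0,"z":0,"twist":1},{"x":0,"y":0,"z":0,"twist":1},{"x":0,"y":0,"z":0,"twist":1}]'

```text
t: 18.85
tool_pos: [0.3271, -0.1051, 0.1137]
tool_rot: [3.137, 0.163, 0.001]
force: [0.2, 1.0, -0.6]
width: -0.0003
gripper_force: 0.0
```

Request:
move_arm --plan '[{"x":0,"y":0,"z":0,"twist":1},{"x":0,"y":0,"z":0,"twist":1},{"x":0,"y":0,"z":0,"twist":1},{"x":0,"y":0,"z":0,"twist":0.25},{"x":0,"y":-0.19,"z":0,"twist":0},{"x":0,"y":-0.18,"z":0,"twist":0},{"x":0,"y":0,"z":0,"twist":0}]'

```text
t: 19.55
tool_pos: [0.3591, -0.0133, 0.1136]
tool_rot: [-3.095, 0.528, -0.001]
force: [-0.3, -1.9, -0.3]
width: 0.0002
gripper_force: 0.0
```

Request:
move_arm --plan '[{"x":0.19,"y":0,"z":0,"twist":0},{"x":0.19,"y":0,"z":0,"twist":0},{"x":0.19,"y":0,"z":0,"twist":0},{"x":0.19,"y":0,"z":0,"twist":0},{"x":0.13,"y":0,"z":0,"twist":0},{"x":0,"y":0,"z":0.1,"twist":0},{"x":0,"y":0,"z":0,"twist":0},{"x":0,"y":0,"z":0,"twist":0}]'

```text
t: 20.35
tool_pos: [0.5656, -0.0922, 0.087]
tool_rot: [-3.094, 0.538, 0.005]
force: [0.2, 0.4, 0.4]
width: -0.0003
gripper_force: 0.0
```

Run:
```python
from h import *
where()
```

```text
t 20.35 tool in ledge [[ 26.04605451 -77.93969503]] z 87.01336708545078 yaw rel 0.028592064954614044 tilt [-3.05729246e-03 -6.90434735e-05 -9.99995324e-01] F [0.16441262 0.3788906  0.38512896] w -0.0002679360846162766
```

Request:
move_arm --plan '[{"x":-0.02,"y":0,"z":0.08,"twist":0},{"x":0,"y":0,"z":0.016,"twist":0},{"x":0,"y":0,"z":0,"twist":0},{"x":0,"y":0,"z":0,"twist":0},{"x":0,"y":0,"z":0,"twist":0}]'

```text
t: 20.85
tool_pos: [0.5622, -0.0907, 0.0655]
tool_rot: [3.095, -0.538, 0.003]
force: [-0.4, -0.1, -0.4]
width: 0.0
gripper_force: 0.0
```

Run:
```python
from h import *
where()
```

```text
t 20.85 tool in ledge [[ 22.29388864 -77.69387837]] z 65.49464380948535 yaw rel 0.04178414185075111 tilt [ 1.92488120e-03  6.44425788e-05 -9.99998145e-01] F [-0.3836382  -0.095858   -0.40523118] w 2.9001517941784394e-05
```

Request:
move_arm --plan '[{"x":0,"y":0,"z":0.014,"twist":0},{"x":0,"y":0,"z":0,"twist":0},{"x":0,"y":0,"z":0,"twist":0},{"x":0,"y":0.04,"z":0,"twist":0},{"x":0,"y":0.03,"z":0,"twist":0},{"x":0,"y":0.01,"z":0,"twist":0},{"x":0,"y":0,"z":0,"twist":0},{"x":0,"y":0,"z":0,"twist":0}]'

```text
t: 21.65
tool_pos: [0.5546, -0.1094, 0.0608]
tool_rot: [-3.095, 0.539, 0.0]
force: [1.4, 0.3, 0.1]
width: 0.0004
gripper_force: 0.0
```

Run:
```python
from h import *
where()
```

```text
t 21.65 tool in ledge [[ 21.47388363 -97.89021563]] z 60.8071748130544 yaw rel 0.006388479011179523 tilt [-1.90903172e-05 -1.04709507e-04 -9.99999994e-01] F [1.35885544 0.34562019 0.12547066] w 0.00036883858241242706
```

Now the last 2 mm, then retreat and check.

Request:
move_arm --plan '[{"x":0,"y":0.008,"z":0,"twist":0},{"x":0,"y":0,"z":0,"twist":0},{"x":0,"y":0,"z":0,"twist":0}]'

```text
t: 21.95
tool_pos: [0.5539, -0.111, 0.0608]
tool_rot: [3.095, -0.538, -0.0]
force: [-0.6, -0.1, 0.0]
width: -0.0001
gripper_force: 0.0
```

Request:
move_arm --plan '[{"x":0,"y":-0.08,"z":0,"twist":0},{"x":0,"y":0,"z":-0.1,"twist":0},{"x":0,"y":0,"z":-0.1,"twist":0},{"x":-0.19,"y":0,"z":0,"twist":0},{"x":-0.19,"y":0,"z":0,"twist":0},{"x":-0.19,"y":0,"z":0,"twist":0},{"x":-0.19,"y":0,"z":0,"twist":0},{"x":-0.1,"y":0,"z":0,"twist":0}]'

```text
t: 22.75
tool_pos: [0.3547, -0.018, 0.1097]
tool_rot: [-3.095, 0.537, 0.004]
force: [0.8, -0.0, 0.9]
width: 0.0001
gripper_force: 0.0
```

Run:
```python
from h import *
check()
im,_=snap('top','top7.png')
print('end',edge(im,range(-66,-38,5),-185,-213,.06).round(1))
print('lead',edge(im,range(-15,56,10),-225,-252,.064).round(1))
print('far',edge(im,range(-190,-115,15),50,74,.064,0).round(1),'fence foot',edge(im,range(-80,120,40),50,74,.06,0).round(1))
```

```text
t 22.75 tool in ledge [[-197.55147136  -79.45172733]] z 109.74547688911143 yaw rel 0.08051948727124608 tilt [-2.72610678e-03 -1.10608580e-04 -9.99996278e-01] F [ 0.7766612  -0.03626901  0.92060291] w 0.00012306693561087989
panel size (132.50640869140625, 92.5435791015625) corners in ledge
 [[ -27.4 -238.5]
 [  65.2 -238.5]
 [  65.3 -106. ]
 [ -27.3 -106. ]]
[  18.95559888 -172.25149044]
far 63.331122024337446 0.5536731
near -25.79642023457655 -0.29301938
lead -236.57170169664553 0.90510863
trail -107.37080443173511 0.5010474
end [-199.9 -200.2 -200.5 -200.5 -200.5 -200.5]
lead [-238.9 -238.5 -238.4 -238.4 -238.3 -238.1 -238.  -237.7]
far [64.4 64.2 63.8 64.1 64. ] fence foot [63.4 63.4 62.6 62.2 62.8]
```

View pics/top7.png

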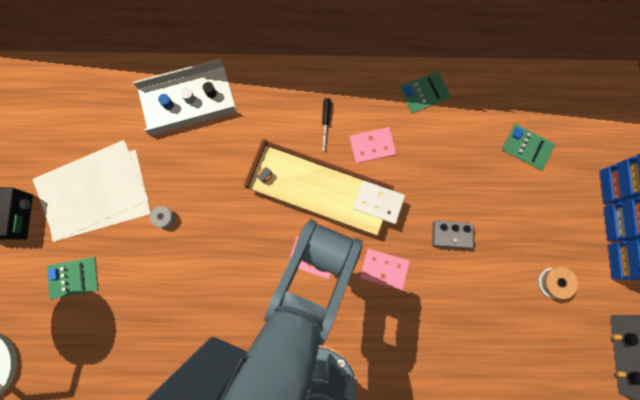

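The final view shows the panel at (380,203), flat along the fence and sticking out past the open end. The transformer (265,175), driver (326,125), pedal (453,235) and reels (162,217), (560,283) are where they were, and the arm stands clear. The overhang is about 38 mm, so I hand in.

```bash
python3 -c "
from h import *
print(env.sign_off())"
```

```text
the job is handed in; nothing more can be done
None
```

I handed the job in: the panel lies flat against the fence and sticks out about 38 mm past the open end, with the transformer, reel, pedal box and screwdriver where they were.

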